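Index the vice's rotary table to 90 degrees at the inspection bench

ROBOT

A 6-joint arm with a two-finger parallel gripper is mounted at the origin on the work surface. World frame = base frame: x ahead of the robot, y to its left, z up, the work surface at z = 0. Lengths are in m, angles in degrees, forces in N, time in s.
With the tool pointing down it reaches from about 0.35 to 0.875 m from the base axis. Payload 4.2 kg.
Tool frame: the origin (TCP) lies between the finger pads; the fingertips stand 14 mm ahead of it and the grasp point (between the pads) lies 5 mm behind it; z points along the fingers, y is the line along which they close (so a half turn about z gives the same grasp; the last joint's range is limited). The gripper opens to 87 mm and grips with 3 to 60 N. Pads are 19 mm wide; open, the fingers measure 117 mm over their backs; the gripper's body (75 mm by 190 mm) begins 51 mm behind the grasp point.
Start: joints at [-60.012, 22.042, 0.453, 0, -68.411, -14.817], TCP at [0.164, -0.603, 0.237] pointing down, gripper open.
Joint ranges: [-179.83, 179.83], [-69.29, 118.12], [-61.27, 80.66], [-181.25, 117.63], [-171.15, -9.14], [-177.46, 177.46]. Speed limits (degrees/s): [159.86, 159.86, 180, 180, 180, 180].

INTERFACE

Orientations are given as a 3x3 rotation matrix whose columns are the frame's x, y, z axes.
In Python, from station import * gives the robot as it stands. The module is installed in compiled form; this text tells all that it offers.
- The arm moves only by the tool play_rows, never from a script. Its argument "steps" is a list of rows, each an object of numbers: "ax", "ay", "az": the turn, a rotation vector about the tool's x, y, z in degrees; "dx", "dy", "dz": the shift along the tool's x, y, z in mm; "claw": the finger opening in mm, from 0 to 87. A call has 1 to 20 rows; each row shifts and turns the commanded pose from where the row before left it, along the tool's axes as they then stand; what a row does not reach is not made up. A row lasts 1/10 s, in which the tool goes at most 50 mm and 8.59 degrees, less where a joint would pass 70% of its speed; a pose out of reach is approached as far as the arm can. A call with a gripper value outside its range is refused whole. The fingers move at their own pace and stop on an object; the grip force is fixed at half the most. Time passes only in rows, so rows that do not move let the fingers close. It gives the time, the measured TCP pose, the force, the opening and the grip force at its end, in the units of the state.
- sense(): the state, without advancing time (a new reading comes with each control period).
- capture(name): name is "side" or "top" or "wrist"; returns a dict with "frame" (420x560x3 uint8, blue, green, red), "range_z" (420x560 float32, m along the optical axis (not along the pixel's ray), 0 where there is no reading), "fx", "fy", "cx", "cy" (pixels), "xyz" and "rotation" of the camera in the world. Camera axes: x right, y down, z forward; pixel columns grow to the right and rows downward; lengths in m; the calibration is good to about 2 mm. A picture is of the moment at which its call begins.
- finish_job(): hands the job in; it is judged then, once.
The state is a dict: "time_s": time; "joints": joint angles; "joint_velocities": joint speeds; "effort": joint torques, N m; "tcp_pos": TCP position; "ee_rot": TCP orientation; "wrist_force": force on the tool from outside, world axes, zero at the start; "moment": the same for the moment, N m; "gripper_width": opening from 0.0 (shut) to 1.0 (fully open); "gripper_force": force on a finger pad.
Only numpy, scipy, OpenCV 4.12 (cv2) and the standard library are available. Lean on these libraries where they do the work, as an engineer would, in place of code of your own. Each camera call takes 0.05 s, during which the arm holds its last target. There are 200 camera calls.

TASK

Turn the rotary table that carries the small blue vice until its scale reads 90 degrees against the yellow index line, to within one 10-degree division, so that the clamped brass blank can be checked on the profile projector. Then let go of it and leave it at rest; leave the other rotary table, with the steel V-block, as it is set.

Things in the scene. Friction and masses are not known exactly. Their poses are not given: they have to be found in the camera images.
- vice_table (a joint): Scale reading, rad, of the dial carrying the blue vice: black, 130 mm wide, top 40 mm above the bench, vertical axis. Grows as the dial turns clockwise from above; 0 to 2.6 between stops; 1.571 reads 90 degrees. Starts at 10 to 50 degrees, steady friction 0.12 N m, no spring, stays where left. White ticks each 10 degrees run counter-clockwise from the wide red zero; each 30 longer, 90 longest.
- vice_grip (a point): Where to grip the vice: on the dial's axis, 65 mm above the bench. The vice, fixed on the dial, is a blue block 56 mm long (point x), 30 mm wide (y, flat parallel sides to grip from above), from 40 to 80 mm above the bench; a brass blank 8 mm thick stands out of it to 92 mm. Its -x end, with a short steel screw, points at the red zero mark. Axes turn with the dial, z up.
- vice_table_base: Fixed grey round base under that dial, 160 mm wide, bolted down; origin on the dial's axis at bench level, z up. On its -x side, facing roughly away from the robot, is the index block, about 24 mm square, 68 to 92 mm from the axis, its top level with the dial, with the yellow index line along it. The reading is the tick that stands at this line.
- vblock_zero (a point): Red zero mark on the dial of the other rotary table, which has the same base and dial but carries a bare steel V-block with a brass pin: a point 55 mm from that dial's axis, on its top face, 40 mm above the bench. That dial must not be turned.
Things that resemble listed ones, but are neither listed nor needed, are in the scene too. Leave any green or turquoise look-alike of the vice_table_base alone.

How it is judged (in metres and radians):
At the end, for the whole second after the job is handed in: The dial with the blue vice reads 90 degrees, plus or minus 10, against its index line, is at rest and released; the other dial has not been turned (its zero mark within 8 mm of where it was) (value of joint vice_table between 1.396 and 1.745 rad and velocity of joint vice_table between -0.05 and 0.05 rad/s and distance of vblock_zero from where it was at the start of the episode below 0.008 m); the robot touches nothing.
It fails at once if the other rotary table, with the V-block, is turned (its zero mark moves more than 8 mm) (distance of vblock_zero from where it was at the start of the episode above 0.008 m).
It also fails if it takes over 29 s, if anything falls off the work surface, if the arm or the gripper's body presses on something with over 40 N, if the wrist force passes 120 N, or if a joint passes its speed limit or range.

## Working session

There is one attempt and no reset: what is moved stays moved. The work goes in short steps, Python scripts to look and compute and a tool call to move; the robot and the scene stay as the last step left them, time stands still between calls to the robot, and variables do not carry over. Pictures are saved under pics/ and viewed, at most 10 in all, crops included, and the job is handed in when it is done.

Besides the shell and the picture viewer there is one more tool, called by a JSON object that holds its "name" and its "arguments", one argument or row to a line. play_rows: Moves the arm, as the interface text tells. Its arguments: {"type":"object","properties":{"steps":{"type":"array"}},"required":["steps"]}

```bash
mkdir -p pics; cat > h.py <<'E'
from station import *
import numpy as np, cv2
def ray(c,u,v):
    d=np.array([(u-c["cx"])/c["fx"],(v-c["cy"])/c["fy"],1.0]); return np.array(c["rotation"])@d
def onplane(c,u,v,z):
    d=ray(c,u,v); o=np.array(c["xyz"]); return o+d*(z-o[2])/d[2]
def pt(c,u,v):
    return np.array(c["xyz"])+ray(c,u,v)*c["range_z"][int(v),int(u)]
E
python3 - <<'E'
from h import *
import pickle
s=sense();print(s["time_s"],s["tcp_pos"],np.round(s["ee_rot"],3).tolist())
cs={n:capture(n) for n in("top","side")}
pickle.dump(cs,open("c0.pkl","wb"))
for n,c in cs.items():
    cv2.imwrite(f"pics/{n}0.png",c["frame"]);print(n,c["xyz"],np.round(c["rotation"],3).tolist(),c["fx"])
E
```

```text
0.0 [ 0.16343576 -0.60263933  0.23548364] [[-0.965, -0.261, -0.001], [-0.261, 0.965, 0.002], [0.0, 0.002, -1.0]]
top [ 0.28662237 -0.00778251  0.78383464] [[-0.03, -0.976, 0.217], [-1.0, 0.029, -0.009], [0.003, -0.217, -0.976]] 398.2814566185512
side [0.43350438 0.68103563 0.53680139] [[-1.0, -0.012, 0.015], [-0.019, 0.554, -0.833], [0.001, -0.833, -0.554]] 424.5964890053782
```

View pics/top0.png

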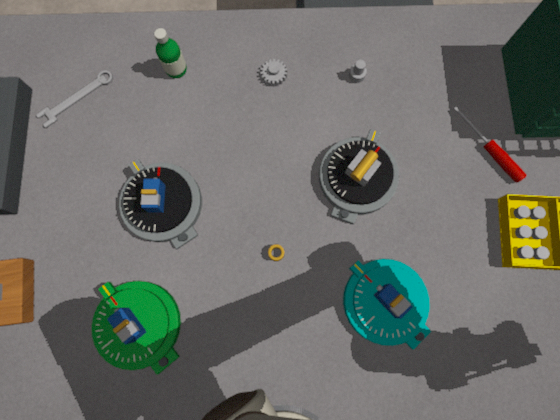

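View pics/side0.png

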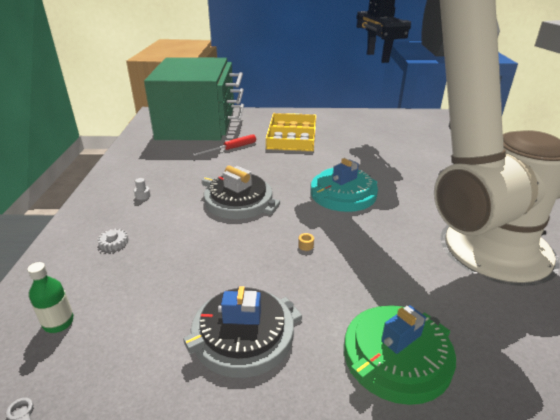

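Candidates in the top view are grey base with black dial and blue vice (158,202), V-block table (357,174), green look-alike (136,325) and turquoise look-alike (387,302). By the description I choose (158,202): its index line is at (138,168) and its red zero at (158,172), so it reads about 30°. The side view shows the same table at (243,325).

```bash
cat > m.py <<'E'
from h import *
import pickle
cs=pickle.load(open("c0.pkl","rb"))
R={"top":(110,150,215,255),"side":(180,270,310,385)}
def masks(c,r):
    x0,y0,x1,y1=r; h=cv2.cvtColor(c["frame"],cv2.COLOR_BGR2HSV)
    roi=np.zeros(h.shape[:2],np.uint8); roi[y0:y1,x0:x1]=255
    f=lambda lo,hi:cv2.inRange(h,lo,hi)&roi
    return dict(blue=f((100,120,40),(125,255,255)),red=f((0,150,80),(8,255,255))|f((172,150,80),(180,255,255)),yel=f((18,110,110),(34,255,255)),black=f((0,0,0),(180,255,45)))
for n,c in cs.items():
    for k,m in masks(c,R[n]).items():
        nn,l,st,ce=cv2.connectedComponentsWithStats(m)
        for i in range(1,nn):
            if st[i,4]>5:
                v,u=np.nonzero(l==i); P=np.array([pt(c,a,b) for a,b in zip(u,v)])
                print(n,k,st[i].tolist(),np.round(ce[i],1),"plane.04",np.round(onplane(c,*ce[i],.04)[:2],4),"med",np.round(np.median(P,0),4),"zmax",np.round(P[:,2].max(),4))
# dial surface from depth: points 36..44mm
    x0,y0,x1,y1=R[n]; P=np.array([pt(c,u,v) for u in range(x0,x1) for v in range(y0,y1)])
    Q=P[(P[:,2]>.034)&(P[:,2]<.046)]
    B=P[(P[:,2]>.074)&(P[:,2]<.086)]
    for nm,q in(("dial",Q),("vicetop",B)):
        r=cv2.minEnclosingCircle(q[:,:2].astype(np.float32)); print(n,nm,len(q),"z",np.median(q[:,2]),"circ",np.round(r[0],4),round(r[1],4),"rect",cv2.minAreaRect(q[:,:2].astype(np.float32)))
c=cs["top"]["frame"][145:265,100:220]; d=cs["side"]["frame"][270:390,180:300+10]
cv2.imwrite("pics/crop.png",np.hstack([cv2.resize(c,(390,390),interpolation=2),cv2.resize(d,(400,390),interpolation=2)]))
E
python3 m.py
```

```text
top blue [141, 178, 25, 35, 461] [154.5 193.9] plane.04 [0.5032 0.2325] med [0.5027 0.2201 0.0765] zmax 0.7838
top red [157, 167, 4, 9, 29] [158.2 170.9] plane.04 [0.5498 0.2271] med [0.5499 0.2273 0.0397] zmax 0.0425
top yel [133, 162, 6, 9, 21] [135.6 165.7] plane.04 [0.5619 0.272 ] med [0.5621 0.2716 0.0404] zmax 0.0437
top yel [141, 189, 16, 5, 66] [148.1 191.3] plane.04 [0.5087 0.2451] med [0.4936 0.2285 0.0908] zmax 0.0938
top black [145, 168, 12, 10, 77] [151.1 173.3] plane.04 [0.5454 0.2408] med [0.5455 0.2417 0.0393] zmax 0.042
top black [124, 168, 67, 64, 2190] [161.7 202.4] plane.04 [0.4859 0.2182] med [0.4825 0.2088 0.0396] zmax 0.7838
top dial 2884 z 0.03965633928140999 circ [0.5059 0.2363] 0.079 rect ((0.49755629897117615, 0.23413680493831635), (0.1430162638425827, 0.12892842292785645), 70.59561157226562)
top vicetop 454 z 0.07987369509993414 circ [0.4953 0.2273] 0.0311 rect ((0.4951930046081543, 0.22803620994091034), (0.03170029819011688, 0.05557321384549141), 88.2316665649414)
side blue [221, 291, 39, 33, 757] [237.4 309.8] plane.04 [0.5021 0.2148] med [0.503  0.243  
[... 442 characters left out ...]
] zmax 0.0416
side black [231, 331, 5, 6, 9] [233.4 332.9] plane.04 [0.5036 0.2604] med [0.5028 0.2596 0.0407] zmax 0.0425
side black [237, 333, 12, 6, 23] [243.  335.9] plane.04 [0.4891 0.2656] med [0.4887 0.2663 0.0407] zmax 0.0425
side black [248, 333, 5, 4, 6] [249.8 334.2] plane.04 [0.4792 0.2623] med [0.4796 0.2624 0.0409] zmax 0.0411
side dial 3522 z 0.04066356309549421 circ [0.5058 0.2371] 0.0786 rect ((0.4966602027416229, 0.23545439541339874), (0.14411886036396027, 0.12978634238243103), 71.32831573486328)
side vicetop 604 z 0.08062052253807783 circ [0.4941 0.2298] 0.0306 rect ((0.4945189356803894, 0.22991807758808136), (0.031028471887111664, 0.056113265454769135), 88.81253051757812)
```

View pics/crop.png

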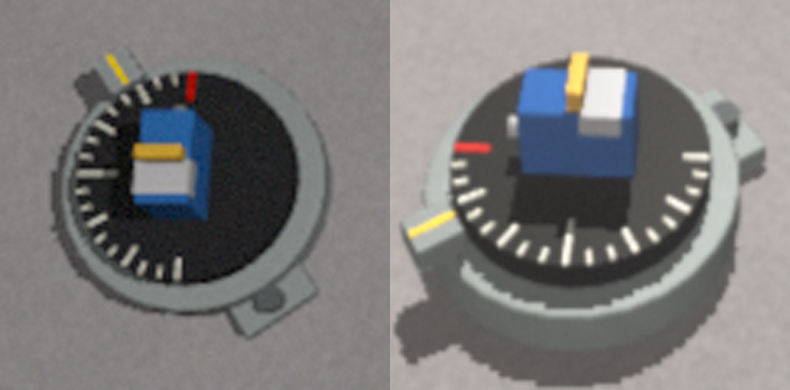

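Both views agree: axis (0.495, 0.229), dial top 40 mm, vice top 80 mm and 31×56 mm, red zero at −1.8°, index at 32.7° and radius 80 mm. The reading is about 34.5°, so I need about 55.5° clockwise. The crop confirms the choice: grey base, black dial, blue vice, and the index about 3.5 ticks from red.

{"name": "play_rows", "arguments": {
  "steps": [
    {"dx": -35,"dy": 28},
    {"dx": -35,"dy": 28},
    {"dx": -35,"dy": 28},
    {"dx": -35,"dy": 28},
    {"dx": -35,"dy": 28},
    {"dx": -35,"dy": 28},
    {"dx": -35,"dy": 28},
    {"dx": -35,"dy": 28},
    {"dx": -35,"dy": 28},
    {"dx": -35,"dy": 28},
    {"dx": -35,"dy": 28},
    {"dx": -17,"dy": 45},
    {"dx": -17,"dy": 45},
    {"dx": -17,"dy": 45},
    {"dx": -17,"dy": 45},
    {"dx": -17,"dy": 45},
    {"dx": -17,"dy": 45},
    {"dx": -17,"dy": 45},
    {"dx": -17,"dy": 45},
    {"dx": -17,"dy": 45}
  ]
}}

```text
invalid input at $.steps[0]: expected keys ax, ay, az, dx, dy, dz, claw
```

{"name": "play_rows", "arguments": {
  "steps": [
    {"az": 5.6},
    {"az": 5.6},
    {"az": 5.5},
    {"az": 0,"claw": 70},
    {"claw": 70}
  ]
}}

```text
invalid input at $.steps[0]: expected keys ax, ay, az, dx, dy, dz, claw
```

```bash
cat > s.py <<'E'
from h import *
s=sense();R=np.array(s["ee_rot"]);p=np.array(s["tcp_pos"])
print(s["time_s"],p,np.round(R,3).tolist(),np.round(s["joints"],1),s["wrist_force"],s["gripper_width"])
print("to goal tool mm",1000*R.T@(np.array([.495,.229,.063])-p),"y yaw",np.degrees(np.arctan2(R[1,1],R[0,1])))
E
python3 s.py; python3 - <<'E'
from h import *
c=capture("wrist");cv2.imwrite("pics/w1.png",c["frame"])
P=np.array([[pt(c,u,v) for u in range(560)] for v in range(420)])
q=P[(P[...,2]>.074)&(P[...,2]<.086)&(np.hypot(P[...,0]-.495,P[...,1]-.229)<.05)]
print(len(q),np.median(q[:,2]),cv2.minAreaRect(q[:,:2].astype(np.float32)))
E
```

```text
0.1 [ 0.16345604 -0.60272464  0.23557727] [[-0.965, -0.262, -0.001], [-0.262, 0.965, 0.002], [0.0, 0.002, -1.0]] [-60.   22.1   0.4  -0.  -68.4 -14.8] [0.16834425 0.49078414 0.12480506] 1.0006523276495036
to goal tool mm [-537.57988991  715.70497557  173.90928245] y yaw 105.16345866435242
0 nan ((0.0, 0.0), (0.0, 0.0), 0.0)
  return _methods._mean(a, axis=axis, dtype=dtype,
  ret = ret.dtype.type(ret / rcount)
```

View pics/w1.png

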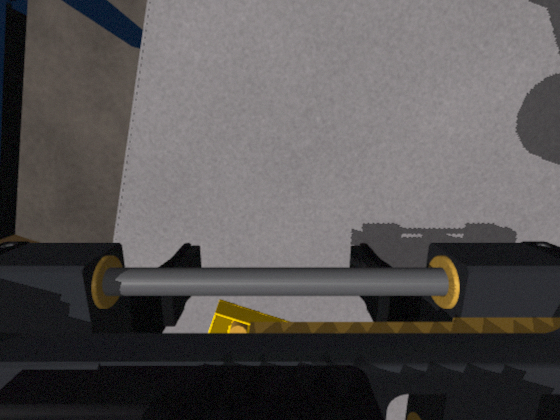

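Both moves were refused because every row must carry all the keys. The wrist view shows only bare bench and the yellow tray at (240,320), since the arm has not moved.

{"name": "play_rows", "arguments": {
  "steps": [
    {"ax": 0,"ay": 0,"az": 0,"dx": -35,"dy": 28,"dz": 0,"claw": 87},
    {"ax": 0,"ay": 0,"az": 0,"dx": -35,"dy": 28,"dz": 0,"claw": 87},
    {"ax": 0,"ay": 0,"az": 0,"dx": -35,"dy": 28,"dz": 0,"claw": 87},
    {"ax": 0,"ay": 0,"az": 0,"dx": -35,"dy": 28,"dz": 0,"claw": 87},
    {"ax": 0,"ay": 0,"az": 0,"dx": -35,"dy": 28,"dz": 0,"claw": 87},
    {"ax": 0,"ay": 0,"az": 0,"dx": -35,"dy": 28,"dz": 0,"claw": 87},
    {"ax": 0,"ay": 0,"az": 0,"dx": -35,"dy": 28,"dz": 0,"claw": 87},
    {"ax": 0,"ay": 0,"az": 0,"dx": -35,"dy": 28,"dz": 0,"claw": 87},
    {"ax": 0,"ay": 0,"az": 0,"dx": -35,"dy": 28,"dz": 0,"claw": 87},
    {"ax": 0,"ay": 0,"az": 0,"dx": -35,"dy": 28,"dz": 0,"claw": 87},
    {"ax": 0,"ay": 0,"az": 0,"dx": -35,"dy": 28,"dz": 0,"claw": 87},
    {"ax": 0,"ay": 0,"az": 0,"dx": -17,"dy": 45,"dz": 0,"claw": 87},
    {"ax": 0,"ay": 0,"az": 0,"dx": -17,"dy": 45,"dz": 0,"claw": 87},
    {"ax": 0,"ay": 0,"az": 0,"dx": -17,"dy": 45,"dz": 0,"claw": 87},
    {"ax": 0,"ay": 0,"az": 0,"dx": -17,"dy": 45,"dz": 0,"claw": 87},
    {"ax": 0,"ay": 0,"az": 0,"dx": -17,"dy": 45,"dz": 0,"claw": 87},
    {"ax": 0,"ay": 0,"az": 0,"dx": -17,"dy": 45,"dz": 0,"claw": 87},
    {"ax": 0,"ay": 0,"az": 0,"dx": -17,"dy": 45,"dz": 0,"claw": 87},
    {"ax": 0,"ay": 0,"az": 0,"dx": -17,"dy": 45,"dz": 0,"claw": 87},
    {"ax": 0,"ay": 0,"az": 0,"dx": -17,"dy": 45,"dz": 0,"claw": 87}
  ]
}}

```text
time_s: 2.15
tcp_pos: [0.4958, 0.2277, 0.2365]
ee_rot: [[-0.965, -0.262, -0.0], [-0.262, 0.965, -0.0], [0.0, -0.0, -1.0]]
wrist_force: [0.4, -0.0, 0.3]
gripper_width: 1.004
gripper_force: 0.0
```

{"name": "play_rows", "arguments": {
  "steps": [
    {"ax": 0,"ay": 0,"az": 5.6,"dx": 0,"dy": 0,"dz": 0,"claw": 70},
    {"ax": 0,"ay": 0,"az": 5.6,"dx": 0,"dy": 0,"dz": 0,"claw": 70},
    {"ax": 0,"ay": 0,"az": 5.5,"dx": 0,"dy": 0,"dz": 0,"claw": 70},
    {"ax": 0,"ay": 0,"az": 0,"dx": 0,"dy": 0,"dz": 0,"claw": 70},
    {"ax": 0,"ay": 0,"az": 0,"dx": 0,"dy": 0,"dz": 0,"claw": 70}
  ]
}}

```text
time_s: 2.65
tcp_pos: [0.4961, 0.2257, 0.2364]
ee_rot: [[-1.0, 0.025, -0.0], [0.025, 1.0, -0.0], [0.0, -0.0, -1.0]]
wrist_force: [-0.7, 0.0, -0.5]
gripper_width: 0.808
gripper_force: 0.0
```

```bash
python3 s.py; python3 - <<'E'
from h import *
c=capture("wrist");cv2.imwrite("pics/w2.png",c["frame"])
P=np.array([[pt(c,u,v) for u in range(560)] for v in range(420)])
q=P[(P[...,2]>.074)&(P[...,2]<.086)&(np.hypot(P[...,0]-.495,P[...,1]-.229)<.05)]
print(len(q),np.median(q[:,2]) if len(q) else 0,cv2.minAreaRect(q[:,:2].astype(np.float32)))
E
```

```text
2.65 [0.49612004 0.22565148 0.23637188] [[-1.0, 0.025, -0.0], [0.025, 1.0, -0.0], [0.0, -0.0, -1.0]] [  41.5   14.3  -10.9   -0.   -64.9 -132.9] [-0.7367561   0.00725993 -0.45138376] 0.8075795213979267
to goal tool mm [  1.14329834   3.35633367 173.37157976] y yaw 88.58405023984324
1287 0.08028142977597186 ((0.494900107383728, 0.230031818151474), (0.030058106407523155, 0.055724624544382095), 88.05632019042969)
```

View pics/w2.png

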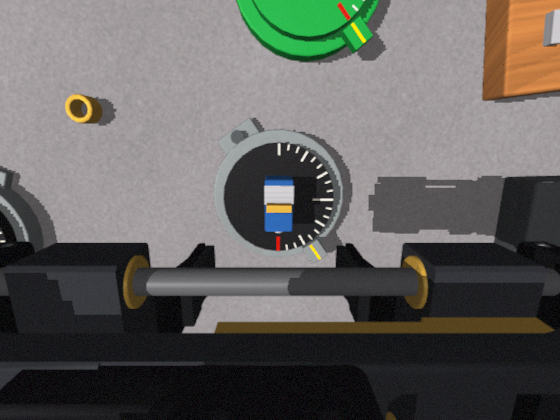

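The wrist view shows the target dial at (280,195), vice vertical in the image, red zero at (278,243) and index at (315,250). It measures axis (0.495, 0.230) and vice top 80 mm, in agreement. J6 at −133° would run out of range during the turn, so I use the half-turned grasp.

{"name": "play_rows", "arguments": {
  "steps": [
    {"ax": 0,"ay": 0,"az": -8.5,"dx": 0,"dy": 0,"dz": 0,"claw": 70},
    {"ax": 0,"ay": 0,"az": -8.5,"dx": 0,"dy": 0,"dz": 0,"claw": 70},
    {"ax": 0,"ay": 0,"az": -8.5,"dx": 0,"dy": 0,"dz": 0,"claw": 70},
    {"ax": 0,"ay": 0,"az": -8.5,"dx": 0,"dy": 0,"dz": 0,"claw": 70},
    {"ax": 0,"ay": 0,"az": -8.5,"dx": 0,"dy": 0,"dz": 0,"claw": 70},
    {"ax": 0,"ay": 0,"az": -8.5,"dx": 0,"dy": 0,"dz": 0,"claw": 70},
    {"ax": 0,"ay": 0,"az": -8.5,"dx": 0,"dy": 0,"dz": 0,"claw": 70},
    {"ax": 0,"ay": 0,"az": -8.5,"dx": 0,"dy": 0,"dz": 0,"claw": 70},
    {"ax": 0,"ay": 0,"az": -8.5,"dx": 0,"dy": 0,"dz": 0,"claw": 70},
    {"ax": 0,"ay": 0,"az": -8.5,"dx": 0,"dy": 0,"dz": 0,"claw": 70},
    {"ax": 0,"ay": 0,"az": -8.5,"dx": 0,"dy": 0,"dz": 0,"claw": 70},
    {"ax": 0,"ay": 0,"az": -8.5,"dx": 0,"dy": 0,"dz": 0,"claw": 70},
    {"ax": 0,"ay": 0,"az": -8.5,"dx": 0,"dy": 0,"dz": 0,"claw": 70},
    {"ax": 0,"ay": 0,"az": -8.5,"dx": 0,"dy": 0,"dz": 0,"claw": 70},
    {"ax": 0,"ay": 0,"az": -8.5,"dx": 0,"dy": 0,"dz": 0,"claw": 70},
    {"ax": 0,"ay": 0,"az": -8.5,"dx": 0,"dy": 0,"dz": 0,"claw": 70},
    {"ax": 0,"ay": 0,"az": -8.5,"dx": 0,"dy": 0,"dz": 0,"claw": 70},
    {"ax": 0,"ay": 0,"az": -8.5,"dx": 0,"dy": 0,"dz": 0,"claw": 70},
    {"ax": 0,"ay": 0,"az": -8.5,"dx": 0,"dy": 0,"dz": 0,"claw": 70},
    {"ax": 0,"ay": 0,"az": -8.5,"dx": 0,"dy": 0,"dz": 0,"claw": 70}
  ]
}}

```text
time_s: 4.7
tcp_pos: [0.4963, 0.2255, 0.2366]
ee_rot: [[0.981, -0.193, 0.0], [-0.193, -0.981, 0.0], [0.0, -0.0, -1.0]]
wrist_force: [-0.4, -0.0, 0.6]
gripper_width: 0.805
gripper_force: 0.0
```

{"name": "play_rows", "arguments": {
  "steps": [
    {"ax": 0,"ay": 0,"az": -4.8,"dx": 0,"dy": 0,"dz": 0,"claw": 70},
    {"ax": 0,"ay": 0,"az": -4.8,"dx": 0,"dy": 0,"dz": 0,"claw": 70},
    {"ax": 0,"ay": 0,"az": 0,"dx": 0,"dy": 0,"dz": 0,"claw": 70},
    {"ax": 0,"ay": 0,"az": 0,"dx": 0,"dy": 0,"dz": 0,"claw": 70}
  ]
}}

```text
time_s: 5.1
tcp_pos: [0.4962, 0.2256, 0.2366]
ee_rot: [[0.999, -0.035, -0.0], [-0.035, -0.999, 0.0], [-0.0, -0.0, -1.0]]
wrist_force: [-0.1, 0.3, -0.8]
gripper_width: 0.806
gripper_force: 0.0
```

```bash
python3 s.py
```

```text
5.1 [0.49622223 0.22562984 0.23656529] [[0.999, -0.035, -0.0], [-0.035, -0.999, 0.0], [-0.0, -0.0, -1.0]] [ 41.5  14.3 -10.8  -0.  -64.9  46.5] [-0.08160074  0.28139502 -0.81299052] 0.8061025636212937
to goal tool mm [ -1.33429332  -3.32186636 173.56539695] y yaw -92.00130094256811
```

{"name": "play_rows", "arguments": {
  "steps": [
    {"ax": 0,"ay": 0,"az": 0,"dx": -1.3,"dy": -3.6,"dz": 13,"claw": 70},
    {"ax": 0,"ay": 0,"az": 0,"dx": 0,"dy": 0,"dz": 30,"claw": 70},
    {"ax": 0,"ay": 0,"az": 0,"dx": 0,"dy": 0,"dz": 30,"claw": 70},
    {"ax": 0,"ay": 0,"az": 0,"dx": 0,"dy": 0,"dz": 30,"claw": 70},
    {"ax": 0,"ay": 0,"az": 0,"dx": 0,"dy": 0,"dz": 20,"claw": 70},
    {"ax": 0,"ay": 0,"az": 0,"dx": 0,"dy": 0,"dz": 20,"claw": 70},
    {"ax": 0,"ay": 0,"az": 0,"dx": 0,"dy": 0,"dz": 15,"claw": 70},
    {"ax": 0,"ay": 0,"az": 0,"dx": 0,"dy": 0,"dz": 10,"claw": 70},
    {"ax": 0,"ay": 0,"az": 0,"dx": 0,"dy": 0,"dz": 5,"claw": 70},
    {"ax": 0,"ay": 0,"az": 0,"dx": 0,"dy": 0,"dz": 0,"claw": 70},
    {"ax": 0,"ay": 0,"az": 0,"dx": 0,"dy": 0,"dz": 0,"claw": 45},
    {"ax": 0,"ay": 0,"az": 0,"dx": 0,"dy": 0,"dz": 0,"claw": 40},
    {"ax": 0,"ay": 0,"az": 0,"dx": 0,"dy": 0,"dz": 0,"claw": 36},
    {"ax": 0,"ay": 0,"az": 0,"dx": 0,"dy": 0,"dz": 0,"claw": 36}
  ]
}}

```text
time_s: 6.5
tcp_pos: [0.4952, 0.2296, 0.064]
ee_rot: [[0.999, -0.034, 0.001], [-0.034, -0.999, 0.001], [0.001, -0.001, -1.0]]
wrist_force: [0.8, 0.4, 0.0]
gripper_width: 0.527
gripper_force: 0.0
```

```bash
python3 s.py
```

```text
6.5 [0.49522574 0.22956227 0.06402951] [[0.999, -0.034, 0.001], [-0.034, -0.999, 0.001], [0.001, -0.001, -1.0]] [ 41.9  25.3 -23.    0.  -41.6  46.2] [0.82257875 0.44925559 0.04634852] 0.5272120912053154
to goal tool mm [-0.20744648  0.57018653  1.02900486] y yaw -91.92548254580059
```

Well centred with no contact yet. Now I close on the vice.

{"name": "play_rows", "arguments": {
  "steps": [
    {"ax": 0,"ay": 0,"az": 0,"dx": 0,"dy": 0,"dz": 0,"claw": 34},
    {"ax": 0,"ay": 0,"az": 0,"dx": 0,"dy": 0,"dz": 0,"claw": 31},
    {"ax": 0,"ay": 0,"az": 0,"dx": 0,"dy": 0,"dz": 0,"claw": 28},
    {"ax": 0,"ay": 0,"az": 0,"dx": 0,"dy": 0,"dz": 0,"claw": 25},
    {"ax": 0,"ay": 0,"az": 0,"dx": 0,"dy": 0,"dz": 0,"claw": 20},
    {"ax": 0,"ay": 0,"az": 0,"dx": 0,"dy": 0,"dz": 0,"claw": 20},
    {"ax": 0,"ay": 0,"az": 0,"dx": 0,"dy": 0,"dz": 0,"claw": 20}
  ]
}}

```text
time_s: 7.2
tcp_pos: [0.4951, 0.2293, 0.0636]
ee_rot: [[0.999, -0.034, -0.0], [-0.034, -0.999, -0.0], [-0.0, 0.0, -1.0]]
wrist_force: [-0.5, -1.3, 1.5]
gripper_width: 0.339
gripper_force: 30.0
```

{"name": "play_rows", "arguments": {
  "steps": [
    {"ax": 0,"ay": 0,"az": 1,"dx": 0,"dy": 0,"dz": 0,"claw": 20},
    {"ax": 0,"ay": 0,"az": 2,"dx": 0,"dy": 0,"dz": 0,"claw": 20},
    {"ax": 0,"ay": 0,"az": 3,"dx": 0,"dy": 0,"dz": 0,"claw": 20},
    {"ax": 0,"ay": 0,"az": 4,"dx": 0,"dy": 0,"dz": 0,"claw": 20}
  ]
}}

```text
time_s: 7.6
tcp_pos: [0.495, 0.2293, 0.0636]
ee_rot: [[0.978, -0.209, -0.0], [-0.209, -0.978, -0.0], [0.0, 0.0, -1.0]]
wrist_force: [0.2, -0.4, 0.8]
gripper_width: 0.345
gripper_force: 30.0
```

```bash
python3 s.py; python3 -c "
from h import *
print(sense()['moment'],sense()['gripper_force'])"
```

```text
7.6 [0.49503742 0.22931569 0.06359317] [[0.978, -0.209, -0.0], [-0.209, -0.978, -0.0], [0.0, 0.0, -1.0]] [ 41.9  25.3 -23.1   0.  -41.6  36. ] [ 0.23838827 -0.38026867  0.77756215] 0.34472924964708507
to goal tool mm [0.0295416  0.31639161 0.59324542] y yaw -102.09228735946988
[-0.26819568  0.14075756  0.16351952] 30.005167666822672
```

Gripped at 30 N, and the dial is turning with low forces. Turning the remaining ~46°.

{"name": "play_rows", "arguments": {
  "steps": [
    {"ax": 0,"ay": 0,"az": 4,"dx": 0,"dy": 0,"dz": 0,"claw": 20},
    {"ax": 0,"ay": 0,"az": 4,"dx": 0,"dy": 0,"dz": 0,"claw": 20},
    {"ax": 0,"ay": 0,"az": 4,"dx": 0,"dy": 0,"dz": 0,"claw": 20},
    {"ax": 0,"ay": 0,"az": 4,"dx": 0,"dy": 0,"dz": 0,"claw": 20},
    {"ax": 0,"ay": 0,"az": 4,"dx": 0,"dy": 0,"dz": 0,"claw": 20},
    {"ax": 0,"ay": 0,"az": 4,"dx": 0,"dy": 0,"dz": 0,"claw": 20},
    {"ax": 0,"ay": 0,"az": 4,"dx": 0,"dy": 0,"dz": 0,"claw": 20},
    {"ax": 0,"ay": 0,"az": 4,"dx": 0,"dy": 0,"dz": 0,"claw": 20},
    {"ax": 0,"ay": 0,"az": 4,"dx": 0,"dy": 0,"dz": 0,"claw": 20},
    {"ax": 0,"ay": 0,"az": 4,"dx": 0,"dy": 0,"dz": 0,"claw": 20},
    {"ax": 0,"ay": 0,"az": 3,"dx": 0,"dy": 0,"dz": 0,"claw": 20},
    {"ax": 0,"ay": 0,"az": 2,"dx": 0,"dy": 0,"dz": 0,"claw": 20},
    {"ax": 0,"ay": 0,"az": 1,"dx": 0,"dy": 0,"dz": 0,"claw": 20},
    {"ax": 0,"ay": 0,"az": 0,"dx": 0,"dy": 0,"dz": 0,"claw": 20},
    {"ax": 0,"ay": 0,"az": 0,"dx": 0,"dy": 0,"dz": 0,"claw": 20}
  ]
}}

```text
time_s: 9.1
tcp_pos: [0.495, 0.2293, 0.0636]
ee_rot: [[0.531, -0.848, -0.0], [-0.848, -0.531, -0.0], [-0.0, 0.0, -1.0]]
wrist_force: [-1.0, -1.8, 0.9]
gripper_width: 0.341
gripper_force: 30.0
```

```bash
python3 s.py; cat > r.py <<'E'
from h import *
import m as M, sys
for n in("side","top"):
    c=capture(n); k=M.masks(c,M.R[n])
    cv2.imwrite(f"pics/{n}_{sys.argv[1]}.png",cv2.resize(c["frame"][M.R[n][1]-10:M.R[n][3]+10,M.R[n][0]-10:M.R[n][2]+10],(390,390),interpolation=2))
    for col in("red","yel"):
        nn,l,st,ce=cv2.connectedComponentsWithStats(k[col])
        for i in range(1,nn):
            if st[i,4]>4:
                p=onplane(c,*ce[i],.04); d=p[:2]-[.495,.229]; print(n,col,st[i,4],np.round(p[:2],4),"r",round(np.hypot(*d),4),"ang",round(np.degrees(np.arctan2(d[1],d[0])),1))
E
python3 r.py a | grep -E "^(side|top) (red|yel) [0-9]+ \["
```

```text
9.1 [0.49498192 0.22927394 0.06356457] [[0.531, -0.848, -0.0], [-0.848, -0.531, -0.0], [-0.0, 0.0, -1.0]] [ 41.9  25.3 -23.1  -0.  -41.6  -9.8] [-1.00860435 -1.77548341  0.93427091] 0.34074568075023265
to goal tool mm [0.24180756 0.12991995 0.5645919 ] y yaw -147.95019892153687
side yel 119 [0.5188 0.1446] r 0.0877 ang -74.3
side yel 7 [0.4694 0.1355] r 0.097 ang -105.3
side yel 5 [0.4656 0.1494] r 0.0849 ang -110.3
side yel 99 [0.4971 0.1819] r 0.0472 ang -87.5
side yel 16 [0.5381 0.1865] r 0.0605 ang -44.6
side yel 32 [0.561  0.2716] r 0.0785 ang 32.9
top red 29 [0.5238 0.1821] r 0.0551 ang -58.5
top yel 9 [0.5651 0.2443] r 0.0718 ang 12.3
top yel 26 [0.5161 0.2684] r 0.0447 ang 61.8
top yel 9 [0.4984 0.2055] r 0.0237 ang -81.7
```

Red is at −58.5° and the index at 32.8°, so the dial reads about 91°. Releasing and lifting straight up.

{"name": "play_rows", "arguments": {
  "steps": [
    {"ax": 0,"ay": 0,"az": 0,"dx": 0,"dy": 0,"dz": 0,"claw": 35},
    {"ax": 0,"ay": 0,"az": 0,"dx": 0,"dy": 0,"dz": 0,"claw": 50},
    {"ax": 0,"ay": 0,"az": 0,"dx": 0,"dy": 0,"dz": 0,"claw": 70},
    {"ax": 0,"ay": 0,"az": 0,"dx": 0,"dy": 0,"dz": 0,"claw": 70},
    {"ax": 0,"ay": 0,"az": 0,"dx": 0,"dy": 0,"dz": 0,"claw": 70},
    {"ax": 0,"ay": 0,"az": 0,"dx": 0,"dy": 0,"dz": 0,"claw": 70},
    {"ax": 0,"ay": 0,"az": 0,"dx": 0,"dy": 0,"dz": -10,"claw": 70},
    {"ax": 0,"ay": 0,"az": 0,"dx": 0,"dy": 0,"dz": -20,"claw": 70},
    {"ax": 0,"ay": 0,"az": 0,"dx": 0,"dy": 0,"dz": -30,"claw": 70},
    {"ax": 0,"ay": 0,"az": 0,"dx": 0,"dy": 0,"dz": -40,"claw": 70},
    {"ax": 0,"ay": 0,"az": 0,"dx": 0,"dy": 0,"dz": -40,"claw": 70},
    {"ax": 0,"ay": 0,"az": 0,"dx": 0,"dy": 0,"dz": -30,"claw": 70},
    {"ax": 0,"ay": 0,"az": 0,"dx": 0,"dy": 0,"dz": -10,"claw": 70},
    {"ax": 0,"ay": 0,"az": 0,"dx": 0,"dy": 0,"dz": 0,"claw": 70},
    {"ax": 0,"ay": 0,"az": 0,"dx": 0,"dy": 0,"dz": 0,"claw": 70}
  ]
}}

```text
time_s: 10.7
tcp_pos: [0.4942, 0.229, 0.2423]
ee_rot: [[0.531, -0.848, -0.002], [-0.848, -0.531, -0.001], [-0.0, 0.002, -1.0]]
wrist_force: [-0.4, -0.5, -1.0]
gripper_width: 0.805
gripper_force: 0.0
```

```bash
python3 s.py; python3 r.py b | grep -E "^(side|top) (red|yel) [0-9]+ \["; python3 -c "
import cv2,numpy as np
cv2.imwrite('pics/fin.png',np.hstack([cv2.imread('pics/top_b.png'),cv2.imread('pics/side_b.png')]))"
```

```text
10.7 [0.4942363  0.22896285 0.2423318 ] [[0.531, -0.848, -0.002], [-0.848, -0.531, -0.001], [-0.0, 0.002, -1.0]] [ 41.9  14.  -10.3  -0.1 -65.8  -9.8] [-0.37663063 -0.50749027 -1.01390779] 0.8047370816708653
to goal tool mm [  0.44926407  -1.08278874 179.32959456] y yaw -147.95014028503573
side yel 133 [0.4996 0.1815] r 0.0477 ang -84.4
side yel 32 [0.561  0.2716] r 0.0785 ang 32.9
top red 29 [0.5238 0.1821] r 0.0551 ang -58.5
top yel 52 [0.5058 0.2431] r 0.0177 ang 52.6
```

View pics/fin.png

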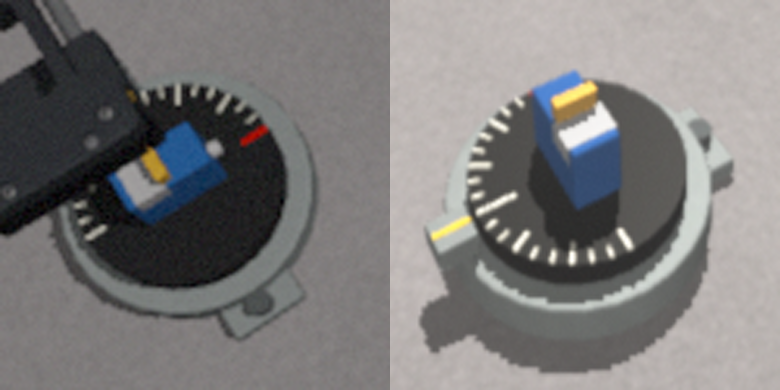

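The side crop shows the longest (90°) tick at (497,204) in line with the yellow index line at (450,230). The gripper is clear, so I'm handing in.

```bash
python3 -c "
from station import *
print(finish_job())"
```

```text
the job is handed in; nothing more can be done
None
```

The blue-vice table was turned to about 91° by my measurement, with its 90° tick at the yellow index line, then released with the gripper clear at 10.7 s; the V-block table was not approached, and the job is handed in (no verdict was returned).

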